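Sort the loose bench parts back into their trays

TASK

Sort the small parts left on the bench: lay the yellow and the blue plug coupler flat, each in the bay of the grey divided tray lined with its own colour, and the red-and-green bar magnet flat and lengthwise in the red tray. Set the large brass weight down into the round recess of the wooden block and then the small brass weight flat and centred on top of it. Leave the battery and the eraser where they lie.

Things in the scene. Friction and masses are not known exactly. Their poses are not given: they have to be found in the camera images.
- yellow_coupler_center (a point): yellow plug coupler, a waisted plastic rod 11 wide, 34 long, 11 high, lying on the table (it does not roll); origin at its centre, half-way up; its y axis runs along its length, x across it, z up
- blue_coupler_center (a point): blue plug coupler, same shape: 11 wide, 34 long, 11 high, lying on the table (it does not roll); origin at its centre, half-way up; its y axis runs along its length, x across it, z up
- magnet_center (a point): bar magnet, one half red and one half green, 15 wide, 81 long, 11 high; it does not attract anything here; origin at its centre, half-way up; its y axis runs along its length, x across it, z up
- large_weight_center (a point): large brass slotted weight, flat disc of diameter 32, 14 high, with a narrow slot from the rim to the middle; origin at its centre, half-way up; z up
- small_weight_center (a point): small brass slotted weight, flat disc of diameter 25, 12 high, with a narrow slot; origin at its centre, half-way up; z up
- coupler_tray: grey open tray, fixed to the table, 100 (x) by 182 (y) outside, walls 4 thick and 18 high, floor top 4 above the table; a wall across the middle (4 thick, 16 high) parts it into two bays of 92 (x) by 85 (y): the bay lined yellow is centred 44.5 from the origin towards +y, the bay lined blue 44.5 towards -y. Origin on the table under its centre, z up; a small finger tab juts out 10 from the rim of the front (-x) side
- magnet_tray: red open tray with a grey liner, fixed to the table, 84 (x) by 120 (y) outside, 76 by 112 inside, walls 4 thick and 18 high, floor top 4 above the table. Origin on the table under its centre, its length along y, z up; a small finger tab juts out 10 from the rim of the front (-x) side
- weight_block: brown wooden block, fixed to the table, 100 x 100, 12 high, with one round flat-bottomed recess in the middle of its top, 50 in diameter and 4 deep (floor 8 above the table, green). Origin on the table under its centre, z up
- battery_center (a point): black-and-orange cylindrical battery cell, 14 across, 51 long, a bystander to be left alone (it does not roll); origin at its centre, half-way up; its y axis runs along its length, x across it, z up
- eraser_center (a point): blue-and-white eraser, 18 wide, 40 long, 12 high, a bystander to be left alone; origin at its centre, half-way up; its y axis runs along its length, x across it, z up

How it is judged:
At the end, for the whole second after the job is handed in: Each coupler level on the floor of its own colour's bay; magnet level on the red tray's floor, within 0.35 rad of its length; large weight level on the recess floor, within 12 mm of the block's centre; small weight level on it, centres within 9 mm; all released and at rest (x of yellow_coupler_center in the frame of coupler_tray between -0.036 and 0.036 m and y of yellow_coupler_center in the frame of coupler_tray between 0.0105 and 0.0785 m and z of yellow_coupler_center in the frame of coupler_tray between 0.006 and 0.0135 m and angle between each of yellow_coupler_center, blue_coupler_center's own y axis and vertical above 1.42 rad and x of blue_coupler_center in the frame of coupler_tray between -0.036 and 0.036 m and y of blue_coupler_center in the frame of coupler_tray between -0.0785 and -0.0105 m and z of blue_coupler_center in the frame of coupler_tray between 0.006 and 0.0135 m and x of magnet_center in the frame of magnet_tray between -0.032 and 0.032 m and y of magnet_center in the frame of magnet_tray between -0.018 and 0.018 m and z of magnet_center in the frame of magnet_tray between 0.006 and 0.0135 m and angle between magnet_center's own y axis and vertical above 1.47 rad and angle between the y axis of magnet_center and the y axis of magnet_tray, either way round below 0.35 rad and horizontal distance between large_weight_center and weight_block below 0.012 m and z of large_weight_center in the frame of weight_block between 0.0125 and 0.0172 m and angle between large_weight_center's own z axis and vertical below 0.1 rad and horizontal distance between small_weight_center and large_weight_center below 0.009 m and z of small_weight_center in the frame of weight_block between 0.0255 and 0.0305 m and angle between small_weight_center's own z axis and vertical below 0.12 rad and linear speed of each of yellow_coupler, blue_coupler, magnet, large_weight, small_weight below 0.02 m/s); the robot touches nothing.
It fails at once if the battery is moved by more than 20 mm (distance of battery_center from where it was at the start of the episode above 0.02 m).
It fails at once if the eraser is moved by more than 20 mm (distance of eraser_center from where it was at the start of the episode above 0.02 m).
It also fails if it takes over 115 s, if anything falls off the work surface, if the arm or the gripper's body presses on something with over 40 N, if the wrist force passes 120 N, or if a joint passes its speed limit or range.

ROBOT

A 6-joint arm with a two-finger parallel gripper is mounted at the origin on a cart in front of the work surface, level with it; the furniture and walls round the work are solid. World frame = base frame: x ahead of the robot, y to its left, z up, the work surface at z = 0. Lengths are in m, angles in rad, forces in N, time in s.
With the tool pointing down it reaches from about 0.225 to 0.875 m from the base axis. Payload 3.4 kg.
Tool frame: the origin (TCP) lies at the very end of the fingers, on their centre line; the grasp point (between the pads) lies 19 mm behind it; z points along the fingers, y is the direction in which the jaws open and shut (so a half turn about z gives the same grasp; the last joint's range is limited). The gripper opens to 85 mm and grips with 20 to 120 N. Pads are 22 mm wide; open, the fingers measure 114 mm over their backs; the gripper's body (76 mm by 85 mm) begins 54 mm behind the grasp point. The pads swing forward as they close: fully open they stand 13 mm farther back than shut.
Start: joints at [1.167, 0.276, 1.505, -0, 1.361, -0.121], TCP at [0.16, 0.552, 0.231] pointing down, gripper open.
Joint ranges: [-2.89, 2.89], [-0.75, 2.08], [0.22, 2.7], [-1.18, 4.32], [0.11, 2.71], [-2.7, 2.7]. Speed limits (rad/s): [2.57, 2.57, 3.14, 3.14, 3.14, 3.14].

INTERFACE

Orientations are given as a unit quaternion [w, x, y, z].
In Python, from rig import telemetry, optics, order gives the robot as it stands.
- The arm moves only by the shell command python3 -m creep 'ROWS' [FORCE]. ROWS is a JSON object of lists of equal length, an entry for each row: "slide": the shift along the world's x, y, z normalised to -1 to 1, where 1 is 0.15 m, a list of three; "twist": the turn, a rotation vector about the world's x, y, z normalised to -1 to 1, where 1 is 360 degrees, a list of three; "fingers": the gripper's target within -1 to 1 (fully open at 1, half-way at 0, shut at -1). A call has 1 to 20 rows; each row is the pose to reach, as a shift and turn from the pose commanded when the call began, turning the shorter way round; what a row does not reach only later rows make up. A row lasts 1/10 s, in which the tool goes at most 50 mm and 8.59 degrees, less where a joint would pass 70% of its speed; a pose out of reach is approached as far as the arm can. A call with a number of a shift or a turn outside -1 to 1 is refused whole. A call with a gripper value outside its range is refused whole. The fingers move at their own pace and stop on an object; FORCE is the grip in N (left out, the last holds). Time passes only in rows, so rows that repeat a pose let the fingers close. It gives the time, the measured TCP pose, the force and the opening at its end, in the units of the state.
- telemetry.get_state(): the state, without advancing time (a new reading comes with each control period).
- optics.get_image(name): name is "scene" or "side" or "wrist"; returns a dict with "img" (420x560x3 uint8, blue, green, red), "depth" (420x560 float32, m along the optical axis (not along the pixel's ray), 0 where there is no reading), "fovy" (degrees; the focal length in pixels is half the picture's height over the tangent of half this angle, whatever the lens; pixels are square), "cx", "cy" (the principal point, pixels), "dist" ([k1, k2, p1, p2, k3] as OpenCV has them; the pictures are not rectified), "world_from_camera" (4x4, takes a point from camera to world coordinates). Camera axes: x right, y down, z forward; pixel columns grow to the right and rows downward; lengths in m; the calibration is good to about 2 mm. A picture is of the moment at which its call begins.
- order.sign_off(): hands the job in, once; it reports no verdict.
The state is a dict: "clock": time; "qpos": joint angles; "qd": joint speeds; "effort": joint torques, N m; "position": TCP position; "ee_rot": TCP orientation; "contact_force": force on the tool from outside, world axes, zero at the start; "moment": the same for the moment, N m; "width": finger opening in m.
Only numpy, scipy, OpenCV 4.12 (cv2) and the standard library are available. Lean on these libraries where they do the work, as an engineer would, in place of code of your own. Each camera call takes 0.05 s, during which the arm holds its last target.

## Working session

There is one attempt and no reset: what is moved stays moved. The work goes in short steps, Python scripts to look and compute and a shell command to move; the robot and the scene stay as the last step left them, time stands still between calls to the robot, and variables do not carry over. Pictures are saved under pics/ and viewed, and the job is handed in when it is done.

```bash
ls; mkdir -p pics; cat > h.py <<'E'
import numpy as np,cv2
from rig import telemetry,optics
def snap(n,fn):
    d=optics.get_image(n); cv2.imwrite('pics/'+fn+'.png',d['img']); np.savez('pics/'+fn+'.npz',**{k:np.asarray(v) for k,v in d.items()}); return d
def load(fn): return dict(np.load('pics/'+fn+'.npz'))
def K(d):
    f=210/np.tan(np.radians(float(d['fovy']))/2); return np.array([[f,0,float(d['cx'])],[0,f,float(d['cy'])],[0,0,1]])
def ray(d,uv,z):
    uv=np.asarray(uv,float).reshape(-1,1,2); n=cv2.undistortPoints(uv,K(d),d['dist'])[:,0]
    T=d['world_from_camera']; r=np.c_[n,np.ones(len(n))]@T[:3,:3].T; o=T[:3,3]
    return o+r*((z-o[2])/r[:,2])[:,None]
E
python3 - <<'E'
from h import *
for n in('scene','side','wrist'):
    d=snap(n,n+'0'); print(n,d['fovy'],d['world_from_camera'].round(3).tolist(),d['dist'])
s=telemetry.get_state();print(s)
E
```

```text
pics
scene 56.95676973091614 [[0.717, -0.251, 0.651, -0.026], [-0.697, -0.256, 0.669, -0.548], [-0.001, -0.934, -0.358, 0.358], [0.0, 0.0, 0.0, 1.0]] [-0.00034353  0.          0.          0.          0.        ]
side 53.268660991689906 [[-0.998, 0.045, -0.054, 0.559], [0.068, 0.427, -0.902, 0.824], [-0.017, -0.903, -0.429, 0.422], [0.0, 0.0, 0.0, 1.0]] [0.02303828 0.         0.         0.         0.        ]
wrist 70.28833408676088 [[0.28, 0.922, 0.268, 0.093], [0.96, -0.268, -0.081, 0.573], [-0.003, 0.28, -0.96, 0.374], [0.0, 0.0, 0.0, 1.0]] [-0.04896293  0.          0.          0.          0.        ]
{'clock': 0.15, 'qpos': array([ 1.16699793e+00,  2.76433987e-01,  1.50585231e+00, -9.48464458e-06,
        1.36070210e+00, -1.20974378e-01]), 'qd': array([-0.0024795 , -0.00432765, -0.00427104, -0.00037492, -0.00044654,
       -0.00218327]), 'effort': array([ 1.21915557e-03, -4.17146623e+01, -2.46033007e+01, -2.12601585e-04,
        7.68939295e-03, -1.33499842e-05]), 'position': array([0.16029957, 0.55178507, 0.23064343]), 'ee_rot': array([-1.76540287e-04,  1.40940152e-01,  9.90017872e-01, -6.75191903e-04]), 'contact_force': array([-0.24800098, -0.00860706,  0.1141628 ]), 'moment': array([-0.03225019,  0.03179762,  0.03864939]), 'width': 0.08483316808792749}
```

View pics/scene0.png

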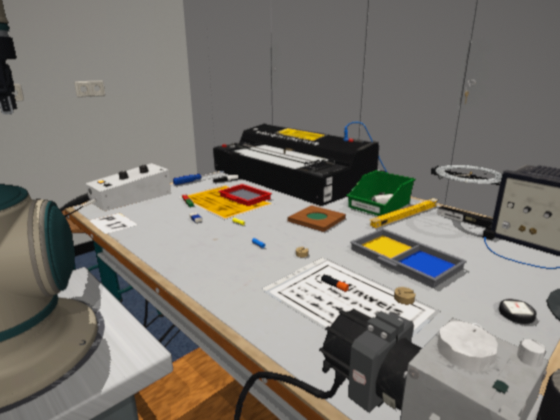

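View pics/side0.png

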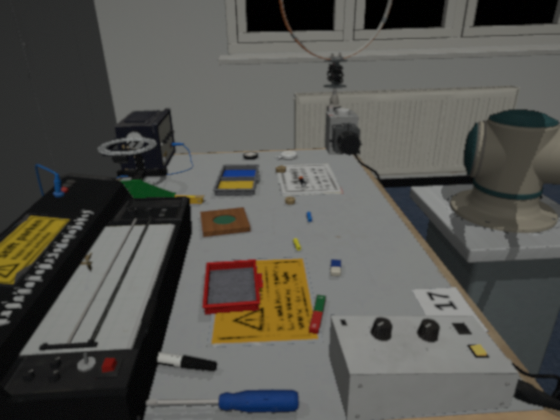

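View pics/wrist0.png

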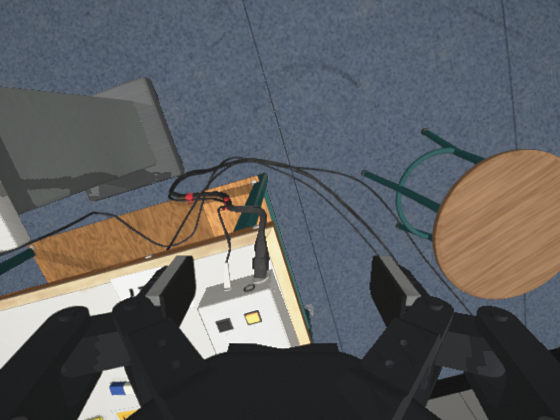

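The scene view shows the magnet (188,201), eraser (196,218), yellow coupler (238,222), blue coupler (258,243), small weight (302,252), large weight (404,295), battery (333,283), and trays and block farther back. The side view shows the same parts. The wrist camera is off the bench edge. Next I measure in both views.

```bash
python3 - <<'E'
from h import *
for n,(x0,y0,x1,y1) in (('scene0',(170,170,470,320)),('side0',(180,150,380,350))):
    d=load(n); c=d['img'][y0:y1,x0:x1]; s=800//(x1-x0) if n[1]=='c' else 3
    s=min(s,600//(y1-y0)); cv2.imwrite('pics/z_'+n+'.png',cv2.resize(c,None,fx=s,fy=s,interpolation=cv2.INTER_CUBIC)); print(s)
    hsv=cv2.cvtColor(d['img'],cv2.COLOR_BGR2HSV)
    for nm,lo,hi,z in (('yel',(22,150,100),(34,255,255),.006),('blue',(100,150,80),(125,255,255),.006),('red',(0,170,70),(6,255,255),.006),('green',(50,100,50),(85,255,255),.008),('brass',(12,60,60),(22,190,220),.007)):
        m=cv2.inRange(hsv,lo,hi); m[:y0]=0;m[y1:]=0;m[:,:x0]=0;m[:,x1:]=0
        k,l,st,ce=cv2.connectedComponentsWithStats(m)
        for i in range(1,k):
            if st[i,4]>12:
                print(n,nm,st[i].tolist(),ce[i].round(1),ray(d,ce[i],z)[0].round(3))
E
```

```text
2
scene0 yel [190, 192, 64, 25, 427] [219.7 204.3] [0.512 0.234 0.006]
scene0 yel [377, 201, 57, 21, 413] [405.3 211.1] [ 0.811 -0.125  0.006]
scene0 yel [233, 218, 11, 7, 43] [238. 221.] [0.478 0.114 0.006]
scene0 yel [371, 223, 5, 4, 13] [373.5 224.1] [ 0.687 -0.115  0.006]
scene0 yel [363, 236, 48, 22, 573] [386.5 246. ] [ 0.611 -0.195  0.006]
scene0 blue [174, 174, 26, 10, 140] [185.9 178.6] [0.572 0.497 0.006]
scene0 blue [253, 239, 12, 8, 49] [258.1 242.6] [ 0.437 -0.003  0.006]
scene0 blue [400, 251, 54, 26, 756] [426.8 263.2] [ 0.603 -0.285  0.006]
scene0 red [220, 185, 50, 20, 409] [244.8 194.6] [0.607 0.249 0.006]
scene0 red [183, 196, 5, 4, 13] [184.8 197.1] [0.477 0.347 0.006]
scene0 green [347, 170, 68, 45, 1768] [381.9 190.2] [0.906 0.001 0.008]
scene0 green [187, 200, 6, 6, 25] [189.5 202.6] [0.46  0.295 0.008]
scene0 green [308, 214, 18, 5, 64] [316.8 215.7] [0.629 0.005 0.008]
scene0 brass [204, 185, 25, 6, 37] [216.5 187.5] [0.586 0.353 0.007]
scene0 brass [370, 196, 100, 33, 330] [414.3 211.4] [ 0.823 -0.143  0.007]
scene0 brass [247, 201, 24, 11, 40] [260.5 206.1]
[... 1224 characters left out ...]
 brass [363, 165, 17, 24, 87] [372.2 176.5] [ 0.234 -0.216  0.007]
side0 brass [276, 166, 9, 6, 47] [280.4 168.7] [ 0.475 -0.307  0.007]
side0 brass [237, 180, 17, 9, 26] [247.6 181.7] [ 0.57  -0.216  0.007]
side0 brass [217, 187, 20, 3, 22] [226.9 188.7] [ 0.624 -0.174  0.007]
side0 brass [180, 195, 7, 3, 14] [183.  195.6] [ 0.731 -0.141  0.007]
side0 brass [190, 195, 14, 9, 81] [198.2 199.3] [ 0.691 -0.115  0.007]
side0 brass [286, 197, 9, 7, 54] [289.7 200. ] [ 0.47  -0.087  0.007]
side0 brass [201, 207, 49, 30, 985] [224.2 222. ] [0.622 0.013 0.007]
side0 brass [256, 258, 59, 55, 216] [295.1 274.5] [0.491 0.224 0.007]
side0 brass [211, 314, 108, 31, 301] [254.3 337.5] [0.565 0.371 0.007]
```

View pics/z_scene0.png

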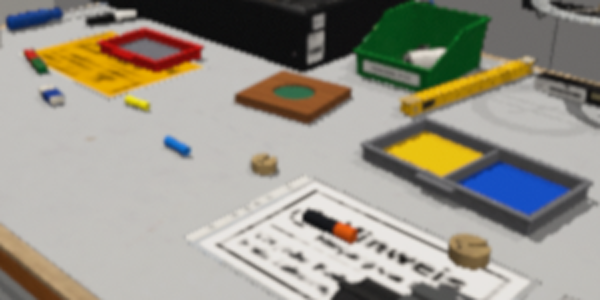

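View pics/z_side0.png

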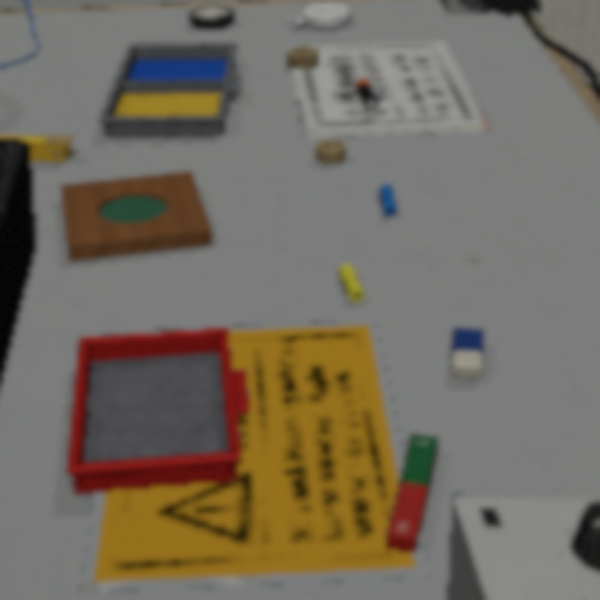

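```bash
python3 -m creep '{"slide":[[0.33,-0.33,0.1],[0.66,-0.66,0.1],[1,-1,0.13],[1,-1,0.13],[1,-1,0.13]],"twist":[[0,0,0.02],[0,0,0.045],[0,0,0.045],[0,0,0.045],[0,0,0.045]],"fingers":[1,1,1,1,1]}' 30
python3 -m creep '{"slide":[[0.33,-0.33,0],[0.66,-0.66,0],[1,-1,0],[1,-1,0],[1,-1,0],[1,-1,0]],"twist":[[0,0,0],[0,0,0],[0,0,0],[0,0,0],[0,0,0],[0,0,0]],"fingers":[1,1,1,1,1,1]}'
python3 -c "
from h import *
snap('wrist','w1');s=telemetry.get_state();print(s['position'],s['ee_rot'],s['clock'])"
```

```text
clock: 0.65
position: [0.313, 0.3991, 0.2509]
ee_rot: [0.001, 0.002, 1.0, -0.001]
contact_force: [-0.5, 0.5, 0.4]
width: 0.0853
clock: 1.25
position: [0.4615, 0.2509, 0.2503]
ee_rot: [-0.0, 0.002, 1.0, -0.0]
contact_force: [-0.1, 1.0, 0.5]
width: 0.0856
[0.46016951 0.25204758 0.25039865] [-8.88261994e-04  9.48262463e-04  9.99999110e-01  3.02844008e-04] 1.3
```

View pics/w1.png

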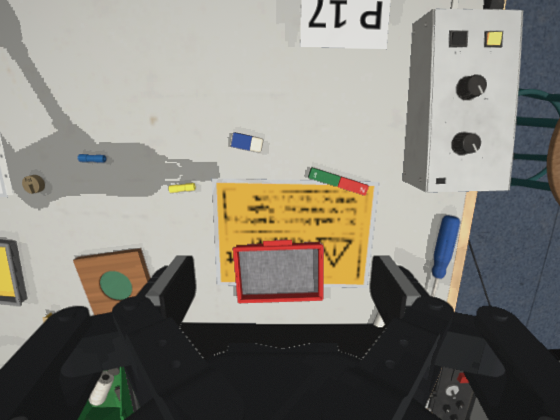

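The picture shows the magnet (338,181), red tray (279,272), eraser (246,142), yellow coupler (181,188), blue coupler (92,158), small weight (33,184), block recess (115,285) and part of the grey tray at the left edge. Next I measure them.

```bash
cat >> h.py <<'E'
def comps(d,lo,hi,z,roi,amin=20,name=''):
    hsv=cv2.cvtColor(d['img'],cv2.COLOR_BGR2HSV); m=cv2.inRange(hsv,lo,hi)
    x0,y0,x1,y1=roi; mm=np.zeros_like(m); mm[y0:y1,x0:x1]=m[y0:y1,x0:x1]
    cs,_=cv2.findContours(mm,cv2.RETR_EXTERNAL,cv2.CHAIN_APPROX_NONE)
    for c in cs:
        if cv2.contourArea(c)<amin: continue
        P=(ray(d,c.reshape(-1,2),z)[:,:2]*1000).astype(np.float32)
        r=cv2.minAreaRect(P); b=cv2.boxPoints(r); e=max((b[1]-b[0],b[2]-b[1]),key=np.linalg.norm)
        M=cv2.moments(c);u=(M['m10']/M['m00'],M['m01']/M['m00'])
        a=np.degrees(np.arctan2(-e[0],e[1])); a=(a+90)%180-90
        print(name,'px',np.round(u),'rect mm',np.round(r[0],1),np.round(r[1],1),'long-axis yaw from +y deg %.1f'%a)
E
python3 - <<'E'
from h import *
d=load('w1')
comps(d,(20,120,100),(34,255,255),.008,(160,175,205,200),name='yel')
comps(d,(100,120,40),(125,255,255),.008,(70,145,115,175),name='blue')
comps(d,(100,120,40),(125,255,255),.012,(220,125,275,160),name='eraserblue')
comps(d,(35,80,40),(90,255,255),.011,(295,155,380,200),name='mg')
comps(d,(0,150,60),(9,255,255),.011,(335,165,380,200),name='mr')
comps(d,(0,150,60),(9,255,255),.018,(225,235,335,310),name='tray')
comps(d,(35,80,30),(90,255,255),.008,(90,260,145,305),name='recess')
comps(d,(5,60,30),(22,255,255),.012,(60,240,160,320),name='block')
comps(d,(10,50,30),(25,255,255),.012,(15,165,50,200),name='small')
# depth check
for nm,(u,v) in dict(mag=(325,177),yel=(181,188),small=(33,182)).items():
    z=float(d['depth'][v,u]); n=cv2.undistortPoints(np.array([[[u,v]]],float),K(d),d['dist'])[0,0]
    print(nm,(d['world_from_camera']@np.r_[n*z,z,1]).round(4))
E
```

```text
yel px [182. 187.] rect mm [477.  117.1] [ 9.6 35. ] long-axis yaw from +y deg 5.4
blue px [ 91. 158.] rect mm [4.36e+02 3.00e-01] [37.5  9.2] long-axis yaw from +y deg -1.0
eraserblue px [241. 141.] rect mm [416.9 199.7] [22.6 16.9] long-axis yaw from +y deg -11.6
mg px [324. 177.] rect mm [463.1 305.5] [39.7 13.9] long-axis yaw from +y deg -17.4
mr px [353. 186.] rect mm [475.3 343.6] [39.1 14.1] long-axis yaw from +y deg -17.8
tray px [279. 271.] rect mm [595.9 245.4] [ 97.1 124.7] long-axis yaw from +y deg 2.0
recess px [116. 285.] rect mm [625.2   1.5] [44. 46.] long-axis yaw from +y deg 1.0
block px [110. 275.] rect mm [619.1   5.7] [ 98.9 106.7] long-axis yaw from +y deg 8.7
small px [ 33. 184.] rect mm [469.3 -86.5] [23.4 32.9] long-axis yaw from +y deg 11.7
mag [0.4636 0.3069 0.0101 1.    ]
yel [0.4773 0.1172 0.0105 1.    ]
small [ 0.4667 -0.0846  0.0135  1.    ]
```

```bash
python3 -m creep '{"slide":[[0.03,0.24,-0.3],[0.06,0.485,-0.6],[0.06,0.485,-1],[0.06,0.485,-1],[0.06,0.485,-1],[0.06,0.485,-1],[0.06,0.485,-1],[0.06,0.485,-1],[0.06,0.485,-1],[0.06,0.485,-1],[0.06,0.485,-1]],"twist":[[0,0,0.02],[0,0,0.04],[0,0,0.06],[0,0,0.09],[0,0,0.11],[0,0,0.14],[0,0,0.16],[0,0,0.18],[0,0,0.201],[0,0,0.201],[0,0,0.201]],"fingers":[0.2,0.2,0.2,0.2,0.2,0.2,0.2,0.2,0.2,0.2,0.2]}' 40
python3 -c "
from h import *
d=snap('wrist','w2');s=telemetry.get_state();print(s['position'],s['ee_rot'],s['qpos'])
comps(d,(35,80,40),(90,255,255),.011,(0,0,560,300),name='mg')
comps(d,(0,150,60),(9,255,255),.011,(0,0,560,300),name='mr')
"
```

```text
clock: 2.4
position: [0.4681, 0.3261, 0.1009]
ee_rot: [-0.0, -0.59, 0.807, 0.0]
contact_force: [0.0, 0.6, 0.0]
width: 0.0512
[0.46840542 0.32588944 0.10091459] [-1.11974183e-04 -5.89976386e-01  8.07420450e-01  2.62788289e-04] [ 4.85625025e-01  3.71153096e-01  1.70941793e+00  5.58513174e-04
  1.06131943e+00 -2.34750302e+00]
mg px [281. 182.] rect mm [464.  305.3] [39.8 13.8] long-axis yaw from +y deg -17.4
mr px [281. 230.] rect mm [475.9 343.7] [39.1 13.6] long-axis yaw from +y deg -17.4
mr px [ 92. 159.] rect mm [600.9 245.2] [100.  128.8] long-axis yaw from +y deg 2.0
```

View pics/w2.png

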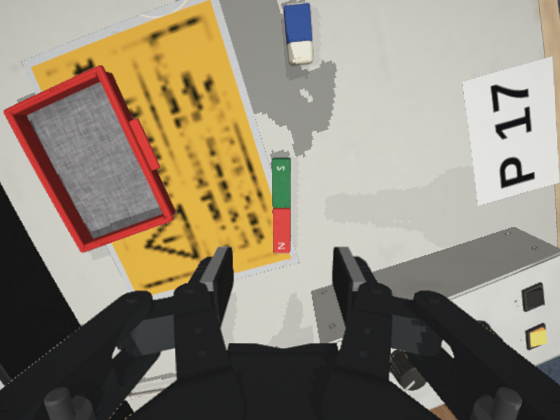

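The picture shows the magnet centred between the fingers (281,206), and the measured centre agrees. Joint 6 is near its limit, so I take the half-turned grasp instead.

```bash
python3 -m creep '{"slide":[[0.01,-0.01,0],[0.01,-0.01,0],[0.01,-0.01,0],[0.01,-0.01,0],[0.01,-0.01,0],[0.01,-0.01,0],[0.01,-0.01,0],[0.01,-0.01,0],[0.01,-0.01,0],[0.01,-0.01,0],[0.01,-0.01,0],[0.01,-0.01,0]],"twist":[[0,0,-0.25],[0,0,-0.25],[0,0,-0.25],[0,0,-0.25],[0,0,-0.25],[0,0,-0.25],[0,0,-0.25],[0,0,-0.25],[0,0,-0.25],[0,0,-0.25],[0,0,-0.25],[0,0,-0.25]],"fingers":[0,0,0,0,0,0,0,0,0,0,0,0]}'
python3 -m creep '{"slide":[[0,0,0],[0,0,0],[0,0,0],[0,0,0],[0,0,0],[0,0,0],[0,0,0],[0,0,0],[0,0,-0.2],[0,0,-0.4],[0,0,-0.55],[0,0,-0.65],[0,0,-0.65],[0,0,-0.65]],"twist":[[0,0,-0.25],[0,0,-0.25],[0,0,-0.25],[0,0,-0.25],[0,0,-0.25],[0,0,-0.25],[0,0,-0.25],[0,0,-0.25],[0,0,-0.25],[0,0,-0.25],[0,0,-0.25],[0,0,-0.25],[0,0,-0.25],[0,0,-0.25]],"fingers":[0,0,0,0,0,0,0,0,0,0,0,0,0,0]}'
python3 -c "
from h import *
d=snap('wrist','w3');s=telemetry.get_state();print(s['position'],s['ee_rot'],s['qpos'])
"
```

```text
clock: 3.65
position: [0.4706, 0.3237, 0.1009]
ee_rot: [-0.0, 0.154, 0.988, 0.0]
contact_force: [0.2, 0.2, -0.7]
width: 0.0426
clock: 5.05
position: [0.471, 0.3237, 0.0035]
ee_rot: [-0.0, 0.807, 0.591, -0.0]
contact_force: [-0.8, -0.5, 0.2]
width: 0.0424
[0.47151283 0.32389713 0.0040734 ] [1.18426799e-04 8.07045302e-01 5.90489091e-01 7.07701391e-04] [ 4.80295624e-01  4.84549013e-01  1.81482918e+00 -2.77979412e-05
  8.40779523e-01  7.87780632e-01]
```

View pics/w3.png

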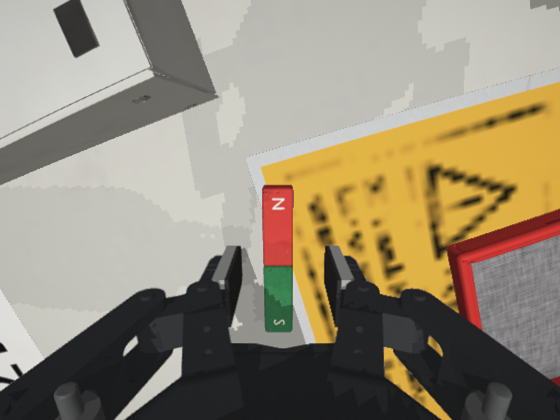

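The magnet lies between the pads (278,265) near its middle. Close and lift.

```bash
python3 -m creep '{"slide":[[0,0,0],[0,0,0],[0,0,0],[0,0,0],[0,0,0],[0,0,0.1],[0,0,0.3],[0,0,0.5],[0,0,0.5]],"twist":[[0,0,0],[0,0,0],[0,0,0],[0,0,0],[0,0,0],[0,0,0],[0,0,0],[0,0,0],[0,0,0]],"fingers":[-1,-1,-1,-1,-1,-1,-1,-1,-1]}' 50
python3 -m creep '{"slide":[[0.22,-0.13,0],[0.44,-0.26,0],[0.66,-0.39,0],[0.87,-0.525,0],[0.87,-0.525,0],[0.87,-0.525,0]],"twist":[[0,0,0.015],[0,0,0.03],[0,0,0.045],[0,0,0.054],[0,0,0.054],[0,0,0.054]],"fingers":[-1,-1,-1,-1,-1,-1]}'
python3 -c "
from h import *
d=snap('wrist','w4');s=telemetry.get_state();print(s['position'],s['ee_rot'],s['width'])
"
```

```text
clock: 6.0
position: [0.4738, 0.3249, 0.0824]
ee_rot: [0.001, 0.807, 0.59, 0.004]
contact_force: [1.4, -0.2, -0.6]
width: 0.0132
clock: 6.6
position: [0.6011, 0.2438, 0.077]
ee_rot: [-0.001, 0.697, 0.717, -0.001]
contact_force: [-0.1, 0.4, -0.9]
width: 0.0131
[0.60019424 0.24442929 0.07714564] [-0.00093884  0.69631212  0.71773762 -0.00112592] 0.012653016206886853
```

View pics/w4.png

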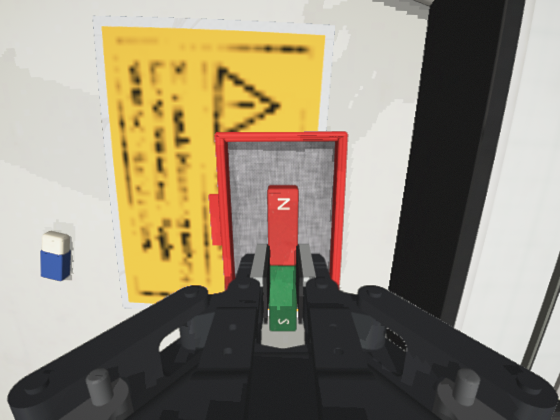

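The magnet is held above the middle of the red tray (282,240), parallel to its length. Lower and release.

```bash
python3 -m creep '{"slide":[[0,0,-0.15],[0,0,-0.3],[0,0,-0.4],[0,0,-0.455],[0,0,-0.455],[0,0,-0.455],[0,0,-0.455],[0,0,-0.455],[0,0,-0.455],[0,0,-0.3],[0,0,0],[0,0,0.3],[0,0,0.5],[0,0,0.5]],"twist":[[0,0,0],[0,0,0],[0,0,0],[0,0,0],[0,0,0],[0,0,0],[0,0,0],[0,0,0],[0,0,0],[0,0,0],[0,0,0],[0,0,0],[0,0,0],[0,0,0]],"fingers":[-1,-1,-1,-1,-1,-0.25,-0.25,-0.25,-0.25,-0.25,-0.25,-0.25,-0.25,-0.25]}'
python3 -c "
from h import *
d=snap('wrist','w5');s=telemetry.get_state();print(s['position'],s['ee_rot'],s['qpos'])
comps(d,(35,80,40),(90,255,255),.015,(0,0,560,300),name='mg')
comps(d,(0,150,60),(9,255,255),.015,(0,0,560,300),name='mr')
"
```

```text
clock: 8.05
position: [0.6048, 0.2456, 0.1594]
ee_rot: [0.003, 0.696, 0.718, 0.005]
contact_force: [1.0, 0.5, 0.9]
width: 0.0318
[0.60307237 0.24514091 0.15643109] [0.00157238 0.695962   0.71807162 0.00275149] [2.79267052e-01 4.31393109e-01 1.45438723e+00 1.73133992e-05
 1.24947416e+00 2.47992490e-01]
mg px [276. 213.] rect mm [601.6 225.9] [13.9 39.3] long-axis yaw from +y deg 1.8
mr px [276. 174.] rect mm [600.4 266.2] [13.9 39.4] long-axis yaw from +y deg 1.7
mr px [271. 190.] rect mm [597.2 245.5] [ 96.3 125.8] long-axis yaw from +y deg 1.9
```

View pics/w5.png

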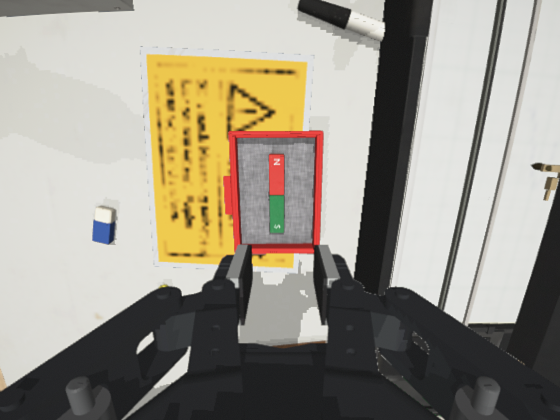

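The magnet is flat in the red tray (276,193), within 2 mm of centre and parallel to it. Next the yellow coupler.

```bash
python3 -m creep '{"slide":[[-0.2,-0.2,0],[-0.4,-0.4,-0.1],[-0.6,-0.6,-0.2],[-0.84,-0.853,-0.37],[-0.84,-0.853,-0.37],[-0.84,-0.853,-0.37],[-0.84,-0.853,-0.37]],"twist":[[0,0,0.0095],[0,0,0.0095],[0,0,0.0095],[0,0,0.0095],[0,0,0.0095],[0,0,0.0095],[0,0,0.0095]],"fingers":[-0.25,-0.25,-0.25,-0.25,-0.25,-0.25,-0.25]}'
python3 -c "
from h import *
d=snap('wrist','w6');s=telemetry.get_state();print(s['position'],s['ee_rot'],s['width'])
comps(d,(22,150,100),(34,255,255),.009,(230,180,340,340),name='yel')
"
```

```text
clock: 8.8
position: [0.4767, 0.1171, 0.0978]
ee_rot: [0.0, 0.674, 0.738, 0.001]
contact_force: [0.3, 0.6, -0.2]
width: 0.0323
[0.47735591 0.11735399 0.09817986] [6.65969496e-04 6.74168694e-01 7.38576431e-01 9.91860900e-04] 0.03152069942046801
yel px [282. 210.] rect mm [477.1 117.8] [ 9.  34.1] long-axis yaw from +y deg 5.4
```

View pics/w6.png

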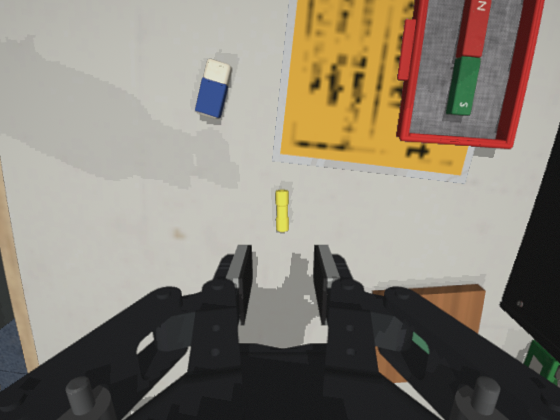

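The yellow coupler (282,210) lines up between the fingers. Descend, grip and lift.

```bash
python3 -m creep '{"slide":[[0,0,-0.2],[0,0,-0.4],[0,0,-0.55],[0,0,-0.635],[0,0,-0.635],[0,0,-0.635],[0,0,-0.635],[0,0,-0.635],[0,0,-0.635],[0,0,-0.635],[0,0,-0.5],[0,0,-0.3],[0,0,-0.1],[0,0,0],[0,0,0]],"twist":[[0,0,0],[0,0,0],[0,0,0],[0,0,0],[0,0,0],[0,0,0],[0,0,0],[0,0,0],[0,0,0],[0,0,0],[0,0,0],[0,0,0],[0,0,0],[0,0,0],[0,0,0]],"fingers":[-0.25,-0.25,-0.25,-0.25,-0.25,-1,-1,-1,-1,-1,-1,-1,-1,-1,-1]}' 40
python3 -m creep '{"slide":[[0.22,-0.25,0],[0.44,-0.5,0],[0.66,-0.75,0.1],[0.86,-1,0.15],[0.86,-1,0.15],[0.86,-1,0.15]],"twist":[[0,0,-0.0095],[0,0,-0.0095],[0,0,-0.0095],[0,0,-0.0095],[0,0,-0.0095],[0,0,-0.0095]],"fingers":[-1,-1,-1,-1,-1,-1]}'
python3 -m creep '{"slide":[[0,-0.25,0],[0,-0.5,0],[0,-0.75,0],[0,-1,0],[0,-1,0],[0,-1,0]],"twist":[[0,0,0],[0,0,0],[0,0,0],[0,0,0],[0,0,0],[0,0,0]],"fingers":[-1,-1,-1,-1,-1,-1]}'
python3 -c "
from h import *
d=snap('wrist','w7');s=telemetry.get_state();print(s['position'],s['ee_rot'],s['width'])
comps(d,(20,150,100),(34,255,255),.004,(0,0,560,400),name='yel')
comps(d,(100,150,60),(125,255,255),.004,(0,0,560,400),name='blue')
"
```

```text
clock: 10.35
position: [0.4771, 0.1169, 0.1001]
ee_rot: [0.002, 0.674, 0.739, 0.002]
contact_force: [0.8, -0.0, -0.2]
width: 0.0094
clock: 10.95
position: [0.604, -0.0342, 0.1186]
ee_rot: [-0.001, 0.697, 0.717, -0.001]
contact_force: [0.1, 0.4, -0.3]
width: 0.0091
clock: 11.55
position: [0.6029, -0.1821, 0.1191]
ee_rot: [-0.002, 0.696, 0.718, -0.0]
contact_force: [-1.0, 0.7, -0.4]
width: 0.0096
[ 0.60304744 -0.18138779  0.11927179] [-1.66608117e-03  6.95784351e-01  7.18248801e-01 -1.45684365e-04] 0.009329473999302604
yel px [280. 217.] rect mm [ 600.5 -216.3] [122.7  92.4] long-axis yaw from +y deg -5.2
yel px [481. 146.] rect mm [ 780.4 -126.2] [ 17.  152.6] long-axis yaw from +y deg 82.0
blue px [283. 320.] rect mm [ 607.2 -302.8] [34.5 51.9] long-axis yaw from +y deg 1.7
blue px [232. 275.] rect mm [ 557.8 -259.6] [30.6 15.4] long-axis yaw from +y deg -5.5
```

View pics/w7.png

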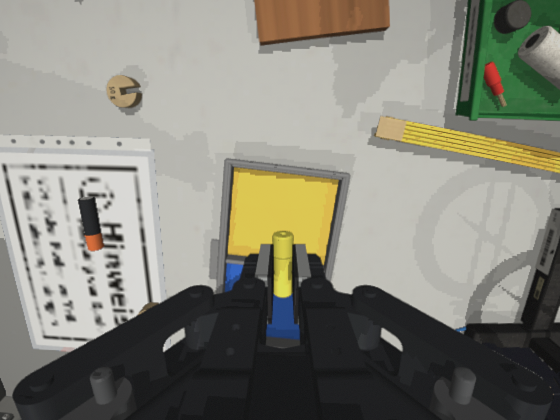

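The yellow coupler is held (283,263). The yellow bay appears with outer rim corners at (227,159) and (349,174) and its divider near (240,262). The battery is at (91,224), the small weight at (123,91).

```bash
python3 - <<'E'
from h import *
d=load('w7')
P=ray(d,[(227,159),(349,174),(322,260),(218,268)],.018);print(P.round(4))
a,b=P[0,:2],P[1,:2];print(np.linalg.norm(b-a),np.degrees(np.arctan2(b[1]-a[1],b[0]-a[0])))
e=(b-a)/np.linalg.norm(b-a);n=np.array([e[1],-e[0]]) # toward -y
m=(a+b)/2
for k in(46.5,91,135.5):print(k,(m+n*k/1000).round(4))
print(ray(d,[(91,224),(123,91)],.012).round(3))
E
```

```text
[[ 0.557  -0.1423  0.018 ]
 [ 0.6579 -0.1517  0.018 ]
 [ 0.6407 -0.2306  0.018 ]
 [ 0.5465 -0.2417  0.018 ]]
0.1013257745814869 -5.281330775646259
46.5 [ 0.6031 -0.1933]
91 [ 0.599  -0.2376]
135.5 [ 0.5949 -0.2819]
[[ 0.43  -0.205  0.012]
 [ 0.473 -0.091  0.012]]
```

```bash
python3 -m creep '{"slide":[[0,-0.08,-0.25],[0,-0.08,-0.5],[0,-0.08,-0.65],[0,-0.08,-0.74],[0,-0.08,-0.74],[0,-0.08,-0.74],[0,-0.08,-0.74],[0,-0.08,-0.74],[0,-0.08,-0.74],[0,-0.08,-0.6],[0,-0.08,-0.3],[0,-0.08,0],[0,-0.08,0.2],[0,-0.08,0.2]],"twist":[[0,0,-0.02],[0,0,-0.02],[0,0,-0.02],[0,0,-0.02],[0,0,-0.02],[0,0,-0.02],[0,0,-0.02],[0,0,-0.02],[0,0,-0.02],[0,0,-0.02],[0,0,-0.02],[0,0,-0.02],[0,0,-0.02],[0,0,-0.02]],"fingers":[-1,-1,-1,-1,-1,-0.25,-0.25,-0.25,-0.25,-0.25,-0.25,-0.25,-0.25,-0.25]}'
python3 -c "
from h import *
d=snap('wrist','w8');s=telemetry.get_state();print(s['position'],s['ee_rot'],s['width'])
"
```

```text
clock: 13.0
position: [0.6076, -0.1967, 0.1565]
ee_rot: [0.005, 0.74, 0.673, 0.002]
contact_force: [-0.1, -0.5, 0.1]
width: 0.0318
[ 0.60599431 -0.1960204   0.15356784] [0.00300664 0.73969493 0.6729343  0.00134172] 0.03232900949033825
```

View pics/w8.png

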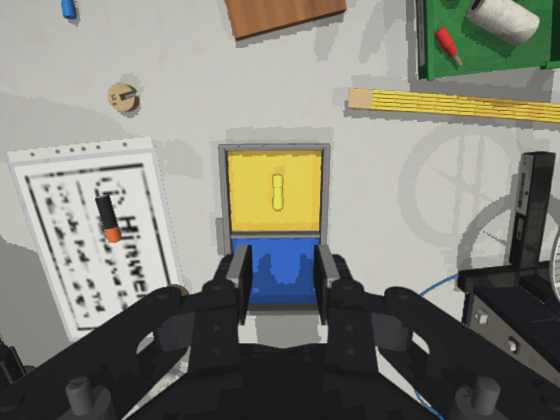

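The yellow coupler lies flat in the yellow bay (278,192). Next the blue coupler.

```bash
python3 -m creep '{"slide":[[-0.2,0.25,0],[-0.4,0.5,0],[-0.6,0.75,0],[-0.8,1,0],[-0.8,1,0],[-0.8,1,0],[-0.8,1,0]],"twist":[[0,0,0.012],[0,0,0.012],[0,0,0.012],[0,0,0.012],[0,0,0.012],[0,0,0.012],[0,0,0.012]],"fingers":[-0.25,-0.25,-0.25,-0.25,-0.25,-0.25,-0.25]}'
python3 -m creep '{"slide":[[-0.15,0.15,-0.1],[-0.313,0.293,-0.2],[-0.313,0.293,-0.33],[-0.313,0.293,-0.33],[-0.313,0.293,-0.33]],"twist":[[0,0,0],[0,0,0],[0,0,0],[0,0,0],[0,0,0]],"fingers":[-0.25,-0.25,-0.25,-0.25,-0.25]}'
python3 -c "
from h import *
d=snap('wrist','w9');s=telemetry.get_state();print(s['position'],s['ee_rot'],s['width'])
comps(d,(100,150,60),(125,255,255),.009,(230,150,340,340),name='blue')
"
```

```text
clock: 13.75
position: [0.4851, -0.0458, 0.1499]
ee_rot: [0.0, 0.714, 0.7, -0.0]
contact_force: [-0.7, 0.7, -0.2]
width: 0.0318
clock: 14.25
position: [0.4389, -0.0022, 0.1008]
ee_rot: [0.0, 0.714, 0.7, 0.0]
contact_force: [0.9, -1.2, 0.4]
width: 0.0323
[ 0.43939724 -0.00228713  0.10130728] [7.65032393e-04 7.14155862e-01 6.99986156e-01 4.47755455e-04] 0.03206959200995812
blue px [279. 207.] rect mm [4.367e+02 2.000e-01] [34.3  9.2] long-axis yaw from +y deg -1.2
```

View pics/w9.png

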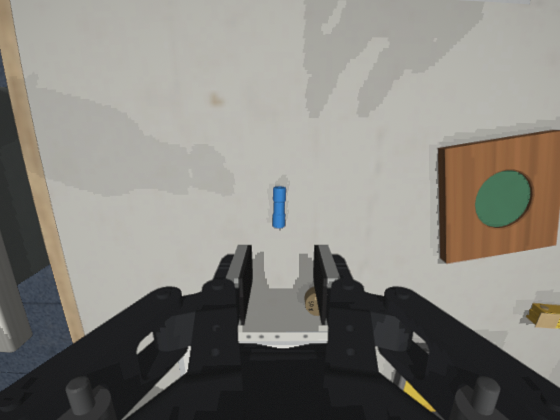

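The blue coupler (279,207) lies between the fingers' lines; the block recess is at (503,198).

```bash
python3 -m creep '{"slide":[[-0.017,0.017,-0.2],[-0.017,0.017,-0.4],[-0.017,0.017,-0.55],[-0.017,0.017,-0.65],[-0.017,0.017,-0.65],[-0.017,0.017,-0.65],[-0.017,0.017,-0.65],[-0.017,0.017,-0.65],[-0.017,0.017,-0.65],[-0.017,0.017,-0.65],[-0.017,0.017,-0.5],[-0.017,0.017,-0.3],[-0.017,0.017,0],[-0.017,0.017,0.1],[-0.017,0.017,0.1]],"twist":[[0,0,0],[0,0,0],[0,0,0],[0,0,0],[0,0,0],[0,0,0],[0,0,0],[0,0,0],[0,0,0],[0,0,0],[0,0,0],[0,0,0],[0,0,0],[0,0,0],[0,0,0]],"fingers":[-0.25,-0.25,-0.25,-0.25,-0.25,-1,-1,-1,-1,-1,-1,-1,-1,-1,-1]}' 40
python3 -m creep '{"slide":[[0.2,-0.25,0],[0.4,-0.5,0],[0.53,-0.75,0],[0.53,-0.94,0],[0.53,-0.94,0],[0.53,-0.94,0]],"twist":[[0,0,-0.012],[0,0,-0.012],[0,0,-0.012],[0,0,-0.012],[0,0,-0.012],[0,0,-0.012]],"fingers":[-1,-1,-1,-1,-1,-1]}'
python3 -m creep '{"slide":[[0.2,-0.25,0],[0.4,-0.5,0],[0.53,-0.75,0],[0.53,-0.94,0],[0.53,-0.94,0],[0.53,-0.94,0],[0.53,-0.94,0]],"twist":[[0,0,0],[0,0,0],[0,0,0],[0,0,0],[0,0,0],[0,0,0],[0,0,0]],"fingers":[-1,-1,-1,-1,-1,-1,-1]}'
python3 -c "
from h import *
d=snap('wrist','w10');s=telemetry.get_state();print(s['position'],s['ee_rot'],s['width'])
"
```

```text
clock: 15.8
position: [0.4368, 0.0011, 0.1184]
ee_rot: [0.003, 0.714, 0.7, 0.002]
contact_force: [0.5, -0.4, 0.4]
width: 0.0091
clock: 16.4
position: [0.5131, -0.1394, 0.114]
ee_rot: [-0.002, 0.74, 0.672, -0.001]
contact_force: [-0.7, 0.6, -0.3]
width: 0.0091
clock: 17.1
position: [0.5932, -0.2784, 0.1153]
ee_rot: [-0.001, 0.739, 0.673, 0.0]
contact_force: [-1.2, 0.3, -0.2]
width: 0.0094
[ 0.59342016 -0.27854525  0.11560611] [-8.02571519e-04  7.39141220e-01  6.73549997e-01  1.15178510e-04] 0.009275970025270615
```

View pics/w10.png

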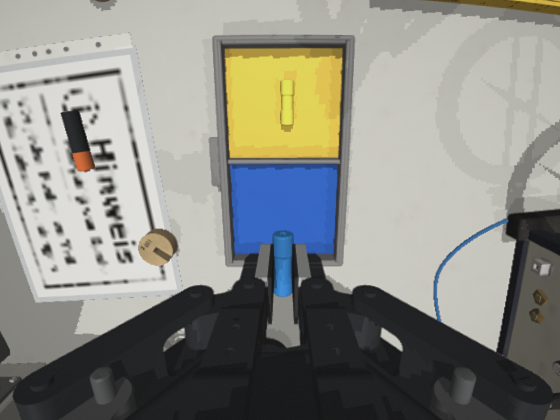

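The blue coupler is held (283,263) and the blue bay spans (230–340, 165–262). The large weight is at (157,247) and the battery at (77,140).

```bash
python3 -c "
from h import *
d=load('w10')
P=ray(d,[(215,38),(353,38),(341,265),(228,265)],.018);print(P.round(4),P.mean(0))
comps(d,(8,60,60),(22,200,255),.014,(130,220,185,275),name='large')
"
python3 -m creep '{"slide":[[0.01,-0.02,-0.25],[0.01,-0.02,-0.5],[0.01,-0.02,-0.65],[0.01,-0.02,-0.715],[0.01,-0.02,-0.715],[0.01,-0.02,-0.715],[0.01,-0.02,-0.715],[0.01,-0.02,-0.715],[0.01,-0.02,-0.715],[0.01,-0.02,-0.6],[0.01,-0.02,-0.3],[0.01,-0.02,0],[0.01,-0.02,0],[0.01,-0.02,0]],"twist":[[0,0,0],[0,0,0],[0,0,0],[0,0,0],[0,0,0],[0,0,0],[0,0,0],[0,0,0],[0,0,0],[0,0,0],[0,0,0],[0,0,0],[0,0,0],[0,0,0]],"fingers":[-1,-1,-1,-1,-1,-0.25,-0.25,-0.25,-0.25,-0.25,-0.25,-0.25,-0.25,-0.25]}'
python3 -c "
from h import *
d=snap('wrist','w11');s=telemetry.get_state();print(s['position'],s['ee_rot'],s['width'])
comps(d,(8,60,60),(22,200,255),.014,(120,220,185,285),name='large')
"
```

```text
[[ 0.5569 -0.1438  0.018 ]
 [ 0.6577 -0.1533  0.018 ]
 [ 0.6411 -0.3358  0.018 ]
 [ 0.5405 -0.3264  0.018 ]] [ 0.59904657 -0.23984666  0.018     ]
large px [157. 247.] rect mm [ 478.7 -305.3] [37.2 30.4] long-axis yaw from +y deg -55.3
clock: 18.55
position: [0.5961, -0.2842, 0.1175]
ee_rot: [0.002, 0.74, 0.673, 0.0]
contact_force: [-0.7, 0.5, -0.7]
width: 0.0318
[ 0.59501062 -0.28355009  0.11568771] [-1.68346651e-04  7.39686803e-01  6.72951264e-01 -2.79685201e-05] 0.03198503907468484
large px [153. 240.] rect mm [ 478.5 -305.5] [37.1 30.8] long-axis yaw from +y deg -55.4
```

View pics/w11.png

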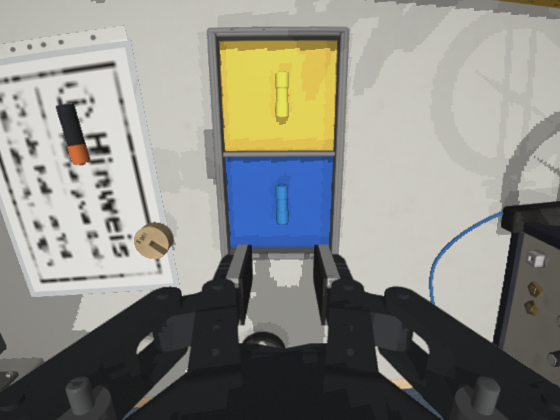

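Both couplers lie flat in their bays, yellow (282,93) and blue (281,204). Next the large weight at (153,240), slot pointing lower right.

```bash
python3 -m creep '{"slide":[[-0.25,-0.05,0],[-0.5,-0.1,0],[-0.775,-0.15,0],[-0.775,-0.15,0],[-0.775,-0.15,0],[-0.775,-0.15,0],[-0.775,-0.15,0]],"twist":[[0,0,0.02],[0,0,0.02],[0,0,0.02],[0,0,0.02],[0,0,0.02],[0,0,0.02],[0,0,0.02]],"fingers":[0.4,0.4,0.4,0.4,0.4,0.4,0.4]}'
python3 -c "
from h import *
d=snap('wrist','w12');s=telemetry.get_state();print(s['position'],s['ee_rot'],s['width'])
comps(d,(8,60,60),(22,200,255),.014,(230,150,340,285),name='large')
"
```

```text
clock: 19.3
position: [0.4802, -0.3061, 0.1153]
ee_rot: [-0.0, 0.696, 0.718, 0.0]
contact_force: [0.2, -0.4, 0.5]
width: 0.0595
[ 0.48020676 -0.30608844  0.11538301] [-5.19281578e-05  6.95585072e-01  7.18443724e-01  1.44647320e-04] 0.05962609424326453
large px [275. 206.] rect mm [ 475.6 -306. ] [31.6 31.2] long-axis yaw from +y deg -45.3
```

View pics/w12.png

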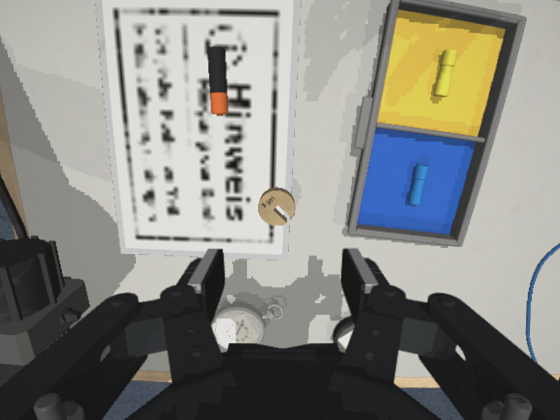

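The weight is at (275,206) between the fingers. A dark machine stands at left (30,270) and a dial at (237,325); I check their clearance using depth.

```bash
python3 -c "
from h import *
d=load('w12')
for u,v in [(30,250),(60,250),(70,310),(10,310),(70,270),(237,325),(345,330),(275,206)]:
    z=float(d['depth'][v,u]); n=cv2.undistortPoints(np.array([[[u,v]]],float),K(d),d['dist'])[0,0]
    print((u,v),z,(d['world_from_camera']@np.r_[n*z,z,1]).round(3)[:3])
"
```

```text
(30, 250) 0.21878354251384735 [ 0.289 -0.334  0.058]
(60, 250) 0.2816312611103058 [ 0.266 -0.361  0.   ]
(70, 310) 0.22918027639389038 [ 0.315 -0.383  0.062]
(10, 310) 0.19856183230876923 [ 0.292 -0.366  0.088]
(70, 270) 0.28788256645202637 [ 0.272 -0.382 -0.   ]
(237, 325) 0.28784993290901184 [ 0.441 -0.427  0.015]
(345, 330) 0.2911985218524933 [ 0.547 -0.431  0.013]
(275, 206) 0.2537440359592438 [ 0.475 -0.305  0.015]
```

```bash
python3 -m creep '{"slide":[[-0.03,0,-0.2],[-0.03,0,-0.4],[-0.03,0,-0.6],[-0.03,0,-0.7],[-0.03,0,-0.755],[-0.03,0,-0.755],[-0.03,0,-0.755],[-0.03,0,-0.755],[-0.03,0,-0.755],[-0.03,0,-0.755],[-0.03,0,-0.755],[-0.03,0,-0.65],[-0.03,0,-0.4],[-0.03,0,-0.2],[-0.03,0,-0.2],[-0.03,0,-0.2]],"twist":[[0,0,0],[0,0,0],[0,0,0],[0,0,0],[0,0,0],[0,0,0],[0,0,0],[0,0,0],[0,0,0],[0,0,0],[0,0,0],[0,0,0],[0,0,0],[0,0,0],[0,0,0],[0,0,0]],"fingers":[0.4,0.4,0.4,0.4,0.4,0.4,-1,-1,-1,-1,-1,-1,-1,-1,-1,-1]}' 60
python3 -c "
from h import *
d=snap('wrist','w13');s=telemetry.get_state();print(s['position'],s['ee_rot'],s['width'])
"
```

```text
clock: 20.95
position: [0.4747, -0.3063, 0.0862]
ee_rot: [0.001, 0.696, 0.718, 0.0]
contact_force: [-0.4, 0.3, -1.8]
width: 0.0286
[ 0.47390396 -0.30565431  0.08508541] [-7.72351430e-04  6.95950276e-01  7.18089558e-01 -5.45570308e-05] 0.02864199655231645
```

View pics/w13.png

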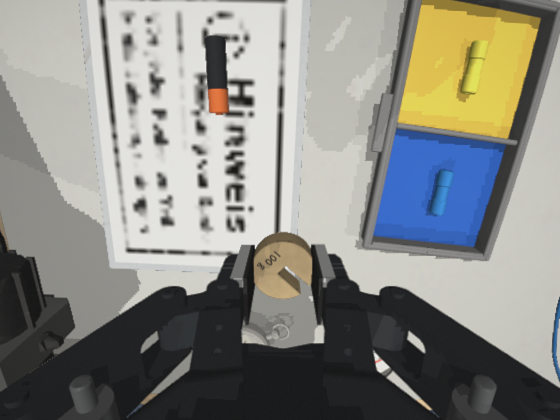

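The weight is held (283,266). I work out its offset from the TCP and re-measure the recess from w9.

```bash
python3 -c "
from h import *
d=load('w13');
comps(d,(8,60,60),(22,200,255),.098,(250,225,314,305),name='held')
comps(load('w9'),(35,80,30),(90,255,255),.008,(460,150,545,240),name='recess')
for u,v in [(270,250),(300,260),(268,280),(285,245)]:
    z=float(d['depth'][v,u]); n=cv2.undistortPoints(np.array([[[u,v]]],float),K(d),d['dist'])[0,0]
    print((u,v),z,(d['world_from_camera']@np.r_[n*z,z,1]).round(4)[:3])
"
```

```text
held px [282. 265.] rect mm [ 475.6 -303.1] [28.9 36. ] long-axis yaw from +y deg 3.1
recess px [502. 198.] rect mm [625.5   3.4] [47.6 46.5] long-axis yaw from +y deg -53.6
(270, 250) 0.14383356273174286 [ 0.4693 -0.2949  0.0973]
(300, 260) 0.1457405686378479 [ 0.4841 -0.3     0.0969]
(268, 280) 0.14919008314609528 [ 0.4686 -0.3117  0.0966]
(285, 245) 0.14279933273792267 [ 0.4764 -0.292   0.0976]
```

```bash
python3 -m creep '{"slide":[[0.12,0.25,0.1],[0.25,0.5,0.2],[0.38,0.75,0.2],[0.5,1,0.2],[0.5,1,0.2],[0.5,1,0.2]],"twist":[[0,0,0],[0,0,0],[0,0,0],[0,0,0],[0,0,0],[0,0,0]],"fingers":[-1,-1,-1,-1,-1,-1]}'
python3 -m creep '{"slide":[[0.12,0.25,0],[0.25,0.5,0],[0.38,0.75,0],[0.5,1,0],[0.5,1,0],[0.5,1,0],[0.5,1,0],[0.5,1,0]],"twist":[[0,0,0],[0,0,0],[0,0,0],[0,0,0],[0,0,0],[0,0,0],[0,0,0],[0,0,0]],"fingers":[-1,-1,-1,-1,-1,-1,-1,-1]}'
python3 -c "
from h import *
d=snap('wrist','w14');s=telemetry.get_state();print(s['position'],s['ee_rot'],s['width'])
"
```

```text
clock: 21.6
position: [0.5487, -0.155, 0.114]
ee_rot: [-0.002, 0.695, 0.719, -0.001]
contact_force: [-0.9, -0.8, -0.4]
width: 0.0285
clock: 22.4
position: [0.6239, -0.0081, 0.1154]
ee_rot: [-0.0, 0.697, 0.717, -0.001]
contact_force: [-0.1, 0.3, -1.8]
width: 0.0286
[ 0.6240488  -0.00792215  0.11561757] [-1.53589328e-04  6.96710690e-01  7.17352117e-01 -3.61414471e-04] 0.028968892707610536
```

View pics/w14.png

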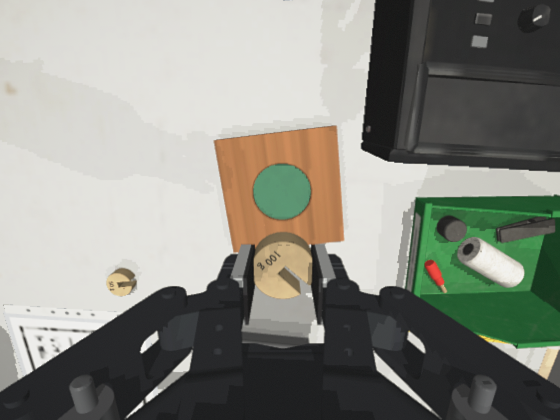

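The recess (282,191) shows whole, on the gripper's centre line; the small weight is at (121,282).

```bash
python3 -c "
from h import *
d=load('w14')
comps(d,(35,80,30),(90,255,255),.008,(230,150,335,235),name='recess floor')
P=ray(d,[(215,140),(336,126),(343,242),(235,250)],.012);print(P.round(4))
comps(d,(8,60,60),(22,200,255),.013,(100,260,140,300),name='small')
"
```

```text
recess floor px [282. 191.] rect mm [623.6   3.7] [47.8 47.7] long-axis yaw from +y deg -43.7
[[ 0.5684  0.0464  0.012 ]
 [ 0.6658  0.0601  0.012 ]
 [ 0.6799 -0.0399  0.012 ]
 [ 0.5831 -0.0505  0.012 ]]
small px [121. 282.] rect mm [474.5 -87.1] [30.9 24.1] long-axis yaw from +y deg -50.7
```

```bash
python3 -m creep '{"slide":[[0,0.075,-0.2],[0,0.075,-0.4],[0,0.075,-0.55],[0,0.075,-0.62],[0,0.075,-0.66],[0,0.075,-0.66],[0,0.075,-0.66]],"twist":[[0,0,0],[0,0,0],[0,0,0],[0,0,0],[0,0,0],[0,0,0],[0,0,0]],"fingers":[-1,-1,-1,-1,-1,-1,-1]}'
python3 -m creep '{"slide":[[0,0,-0.01],[0,0,-0.02],[0,0,-0.02]],"twist":[[0,0,0],[0,0,0],[0,0,0]],"fingers":[-1,-1,-1]}'
python3 -c "
from h import *
d=snap('wrist','w15')
s=telemetry.get_state();print(s['position'],s['contact_force'])"
```

```text
clock: 23.15
position: [0.6256, 0.0046, 0.0179]
ee_rot: [0.001, 0.696, 0.718, 0.001]
contact_force: [-0.2, -0.1, -1.8]
width: 0.0286
clock: 23.45
position: [0.6248, 0.005, 0.0141]
ee_rot: [0.0, 0.696, 0.718, 0.0]
contact_force: [-1.0, -0.0, -2.5]
width: 0.0288
[0.62478084 0.00502606 0.01409545] [ 0.22787734  0.08056519 -1.66566358]
```

View pics/w15.png

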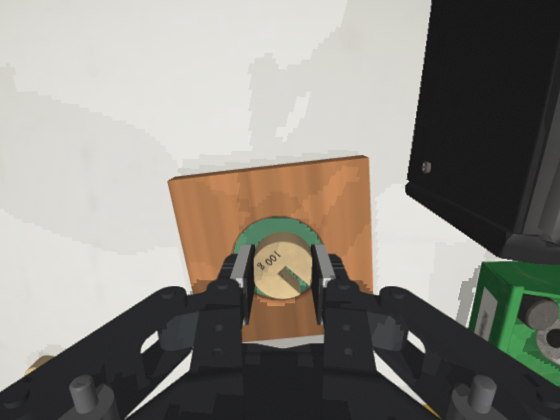

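The weight sits over the recess with green showing around it, no contact yet. Lower farther.

```bash
python3 -m creep '{"slide":[[0,-0.007,-0.01],[0,-0.007,-0.02],[0,-0.007,-0.02]],"twist":[[0,0,0],[0,0,0],[0,0,0]],"fingers":[-1,-1,-1]}'
python3 -m creep '{"slide":[[0,0,-0.008],[0,0,-0.008],[0,0,-0.008]],"twist":[[0,0,0],[0,0,0],[0,0,0]],"fingers":[-1,-1,-1]}'
```

```text
clock: 23.8
position: [0.6249, 0.0038, 0.012]
ee_rot: [0.0, 0.696, 0.718, 0.0]
contact_force: [-1.4, -0.1, 6.8]
width: 0.029
clock: 24.1
position: [0.625, 0.0038, 0.012]
ee_rot: [0.001, 0.696, 0.718, 0.0]
contact_force: [-3.3, 0.3, 12.2]
width: 0.0285
```

```bash
python3 -m creep '{"slide":[[0,0,0.008],[0,0,0.008],[0,0,0.008],[0,0,0.008],[0,0,0.008],[0,0,0.2],[0,0,0.4],[0,0,0.7],[0,0,0.9],[0,0,0.9],[0,0,0.9]],"twist":[[0,0,0],[0,0,0],[0,0,0],[0,0,0],[0,0,0],[0,0,0],[0,0,0],[0,0,0],[0,0,0],[0,0,0],[0,0,0]],"fingers":[0.2,0.2,0.2,0.2,0.2,0.2,0.2,0.2,0.2,0.2,0.2]}'
python3 -c "
from h import *
d=snap('wrist','w16')
s=telemetry.get_state();print(s['position'],s['contact_force'])
comps(d,(8,60,60),(22,200,255),.013,(90,240,170,320),name='small')
for u,v in [(265,200),(275,195),(285,220),(268,215)]:
    z=float(d['depth'][v,u]); n=cv2.undistortPoints(np.array([[[u,v]]],float),K(d),d['dist'])[0,0]
    print((u,v),z,(d['world_from_camera']@np.r_[n*z,z,1]).round(4)[:3])
"
```

```text
clock: 25.2
position: [0.6249, 0.0039, 0.1451]
ee_rot: [0.001, 0.696, 0.718, 0.0]
contact_force: [0.4, -0.1, -1.0]
width: 0.0512
[0.62397238 0.00399808 0.14380879] [-0.63860793 -0.45811131  0.19555951]
small px [134. 277.] rect mm [473.5 -86.8] [30.7 23.9] long-axis yaw from +y deg -34.7
(265, 200) 0.28857937455177307 [6.093e-01 3.000e-04 9.700e-03]
(275, 195) 0.27466699481010437 [0.619  0.0086 0.0218]
(285, 220) 0.2940305471420288 [ 0.6293 -0.0194  0.01  ]
(268, 215) 0.2928979694843292 [ 0.6124 -0.0149  0.0096]
```

View pics/w16.png

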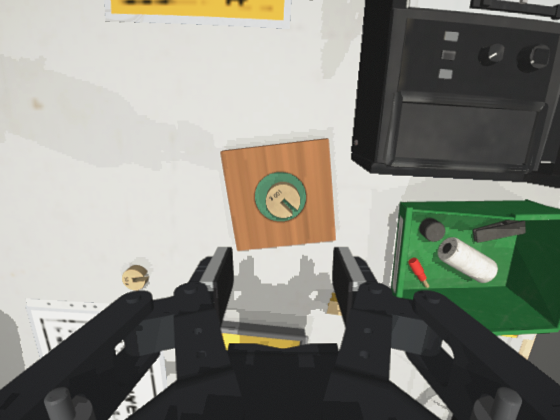

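The weight is in the recess (283,201), a bit off centre. I measure how far.

```bash
python3 - <<'E'
from h import *
d=load('w16')
comps(d,(12,50,90),(24,200,255),.022,(262,180,303,220),name='wt',amin=100)
comps(d,(35,60,30),(95,255,255),.008,(240,165,320,230),name='rec',amin=100)
hsv=cv2.cvtColor(d['img'],cv2.COLOR_BGR2HSV)
c=d['img'][150:250,230:330];cv2.imwrite('pics/z16.png',cv2.resize(c,None,fx=5,fy=5,interpolation=cv2.INTER_CUBIC))
E
```

```text
wt px [282. 199.] rect mm [626.1   4.3] [30.6 33.5] long-axis yaw from +y deg 1.7
rec px [280. 196.] rect mm [623.7   3.7] [48.7 48.1] long-axis yaw from +y deg -88.3
```

View pics/z16.png

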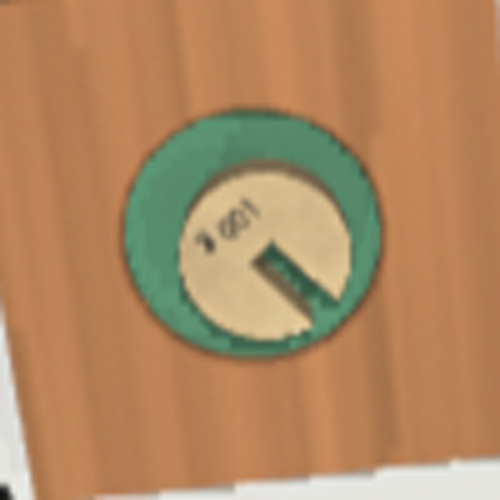

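The large weight is level with its centre about 3 mm from the recess centre, well within limits. Now the small weight; I turn the jaws away from its slot.

```bash
python3 -m creep '{"slide":[[-0.25,-0.15,0],[-0.5,-0.3,0],[-0.75,-0.45,-0.1],[-1,-0.605,-0.2],[-1,-0.605,-0.26],[-1,-0.605,-0.26],[-1,-0.605,-0.26],[-1,-0.605,-0.26],[-1,-0.605,-0.26]],"twist":[[0,0,0.02],[0,0,0.04],[0,0,0.06],[0,0,0.08],[0,0,0.1],[0,0,0.12],[0,0,0.14],[0,0,0.14],[0,0,0.14]],"fingers":[0.1,0.1,0.1,0.1,0.1,0.1,0.1,0.1,0.1]}'
python3 -c "
from h import *
d=snap('wrist','w17');s=telemetry.get_state();print(s['position'],s['ee_rot'],s['width'])
comps(d,(8,60,60),(22,200,255),.012,(230,130,340,285),name='small')
P=ray(load('w16'),[(283.1,201.2)],.022);print(P)
"
```

```text
clock: 26.15
position: [0.4739, -0.0865, 0.1045]
ee_rot: [-0.001, 0.325, 0.946, 0.0]
contact_force: [0.2, 0.8, -0.1]
width: 0.0468
[ 0.47412126 -0.08654687  0.10473733] [-9.98126475e-04  3.24921230e-01  9.45740555e-01  4.01319784e-05] 0.046925593958823446
small px [274. 207.] rect mm [469.4 -89.9] [24.  25.8] long-axis yaw from +y deg 52.1
[[0.62664625 0.00300417 0.022     ]]
```

View pics/w17.png

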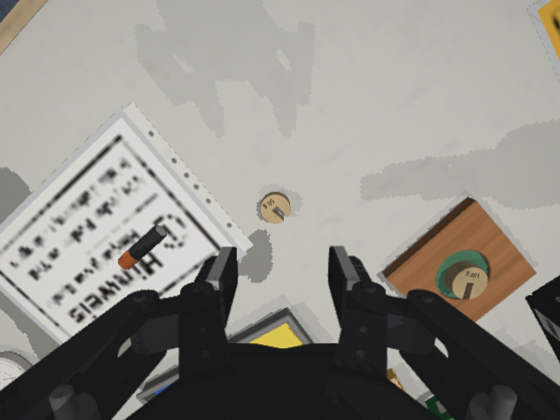

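The small weight is at (274,207) with its slot clear of the jaw line; the battery stays at (145,246).

```bash
python3 -m creep '{"slide":[[-0.03,-0.02,-0.2],[-0.03,-0.02,-0.4],[-0.03,-0.02,-0.55],[-0.03,-0.02,-0.67],[-0.03,-0.02,-0.67],[-0.03,-0.02,-0.67],[-0.03,-0.02,-0.67],[-0.03,-0.02,-0.67],[-0.03,-0.02,-0.67],[-0.03,-0.02,-0.67],[-0.03,-0.02,-0.67],[-0.03,-0.02,-0.5],[-0.03,-0.02,-0.2],[-0.03,-0.02,0],[-0.03,-0.02,0.1],[-0.03,-0.02,0.1],[-0.03,-0.02,0.1]],"twist":[[0,0,0],[0,0,0],[0,0,0],[0,0,0],[0,0,0],[0,0,0],[0,0,0],[0,0,0],[0,0,0],[0,0,0],[0,0,0],[0,0,0],[0,0,0],[0,0,0],[0,0,0],[0,0,0],[0,0,0]],"fingers":[0.1,0.1,0.1,0.1,0.1,-1,-1,-1,-1,-1,-1,-1,-1,-1,-1,-1,-1]}' 50
python3 -c "
from h import *
d=snap('wrist','w18');s=telemetry.get_state();print(s['position'],s['ee_rot'],s['width'])
zt=s['position'][2]+.0078
comps(d,(8,50,60),(24,200,255),zt,(255,225,312,305),name='held')
for u,v in [(275,255),(295,260),(275,275)]:
    z=float(d['depth'][v,u]); n=cv2.undistortPoints(np.array([[[u,v]]],float),K(d),d['dist'])[0,0]
    print((u,v),z,(d['world_from_camera']@np.r_[n*z,z,1]).round(4)[:3])
"
```

```text
clock: 27.9
position: [0.4696, -0.0896, 0.1202]
ee_rot: [-0.0, 0.324, 0.946, 0.0]
contact_force: [0.7, -0.0, -1.5]
width: 0.021
[ 0.46917186 -0.08948669  0.11953306] [-1.13265972e-03  3.23979754e-01  9.46063336e-01  3.48614780e-05] 0.021261399421722303
held px [281. 259.] rect mm [468.3 -87.2] [21.2 27.8] long-axis yaw from +y deg 53.3
(275, 255) 0.14976733922958374 [ 0.464  -0.0882  0.1265]
(295, 260) 0.1505688577890396 [ 0.4724 -0.0819  0.1265]
(275, 275) 0.1527596116065979 [ 0.4728 -0.0951  0.1266]
```

View pics/w18.png

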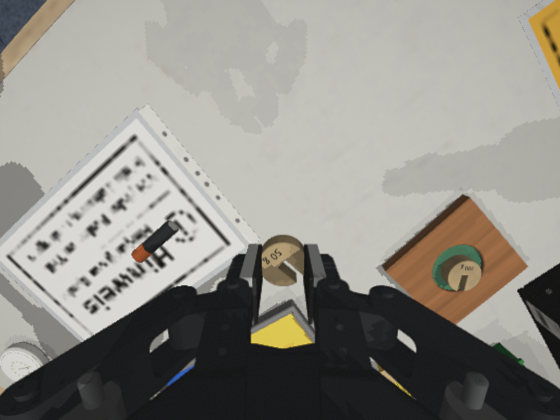

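Held level at (283,260). Carry it to the block.

```bash
python3 -m creep '{"slide":[[0.25,0.13,0],[0.5,0.26,0],[0.75,0.4,0],[0.95,0.55,0],[0.95,0.55,-0.1],[0.95,0.55,-0.1],[0.95,0.55,-0.1],[0.95,0.55,-0.1]],"twist":[[0,0,0],[0,0,0],[0,0,0],[0,0,0],[0,0,0],[0,0,0],[0,0,0],[0,0,0]],"fingers":[-1,-1,-1,-1,-1,-1,-1,-1]}'
python3 -c "
from h import *
d=snap('wrist','w19');s=telemetry.get_state();print(s['position'],s['ee_rot'],s['width'])
comps(d,(12,50,90),(24,200,255),.022,(240,160,330,235),name='wt',amin=100)
c=d['img'][150:300,200:350];cv2.imwrite('pics/z19.png',cv2.resize(c,None,fx=4,fy=4,interpolation=cv2.INTER_CUBIC))
"
```

```text
clock: 28.75
position: [0.6119, -0.0078, 0.1053]
ee_rot: [-0.001, 0.324, 0.946, -0.0]
contact_force: [0.5, 0.1, -0.3]
width: 0.0215
[ 0.61219648 -0.00783524  0.10575897] [-1.05602859e-04  3.24331917e-01  9.45943336e-01 -3.41261213e-05] 0.02121029108299913
wt px [303. 214.] rect mm [624.4   4.5] [31.3 32.7] long-axis yaw from +y deg 52.1
wt px [275. 191.] rect mm [604.4   1. ] [71.2 60. ] long-axis yaw from +y deg -37.8
```

View pics/z19.png

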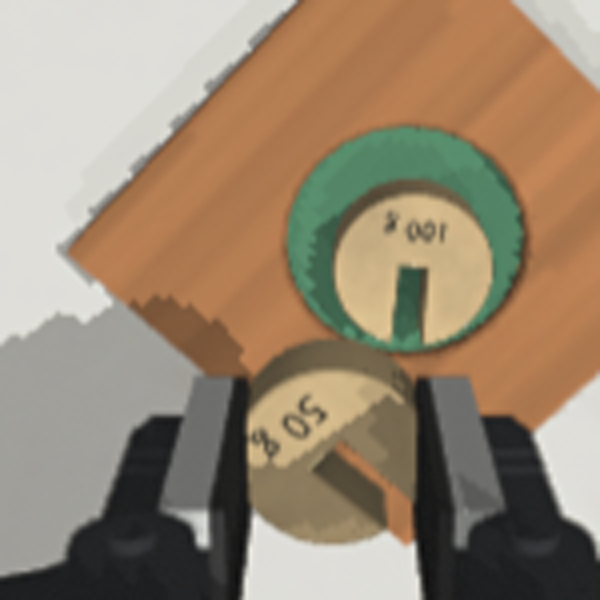

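The large weight's top face is centred at picture (303.4,218), the held small one's at (283,264).

```bash
python3 -c "
from h import *
d=load('w19')
a=ray(d,[(303.4,217.9)],.022)[0];b=ray(d,[(283.1,264.1)],.1125)[0];print(a,b,(a-b)[:2]/.15)
"
```

```text
[0.62680814 0.00343351 0.022     ] [ 0.61235532 -0.00593048  0.1125    ] [0.09635219 0.06242659]
```

```bash
python3 -m creep '{"slide":[[0.05,0.03,-0.1],[0.097,0.067,-0.2],[0.097,0.067,-0.35],[0.097,0.067,-0.45],[0.097,0.067,-0.5],[0.097,0.067,-0.5],[0.097,0.067,-0.5]],"twist":[[0,0,0],[0,0,0],[0,0,0],[0,0,0],[0,0,0],[0,0,0],[0,0,0]],"fingers":[-1,-1,-1,-1,-1,-1,-1]}'
python3 -m creep '{"slide":[[0,0,-0.008],[0,0,-0.016],[0,0,-0.016],[0,0,-0.016]],"twist":[[0,0,0],[0,0,0],[0,0,0],[0,0,0]],"fingers":[-1,-1,-1,-1]}'
python3 -c "
from h import *
d=snap('wrist','w20')
c=d['img'][150:300,200:350];cv2.imwrite('pics/z20.png',cv2.resize(c,None,fx=4,fy=4,interpolation=cv2.INTER_CUBIC))
"
```

```text
clock: 29.5
position: [0.6276, 0.0029, 0.0302]
ee_rot: [0.0, 0.324, 0.946, 0.0]
contact_force: [0.6, -0.5, 1.1]
width: 0.0213
clock: 29.9
position: [0.6273, 0.0027, 0.0284]
ee_rot: [0.0, 0.324, 0.946, 0.0]
contact_force: [-0.8, -0.7, -1.4]
width: 0.0214
```

View pics/z20.png

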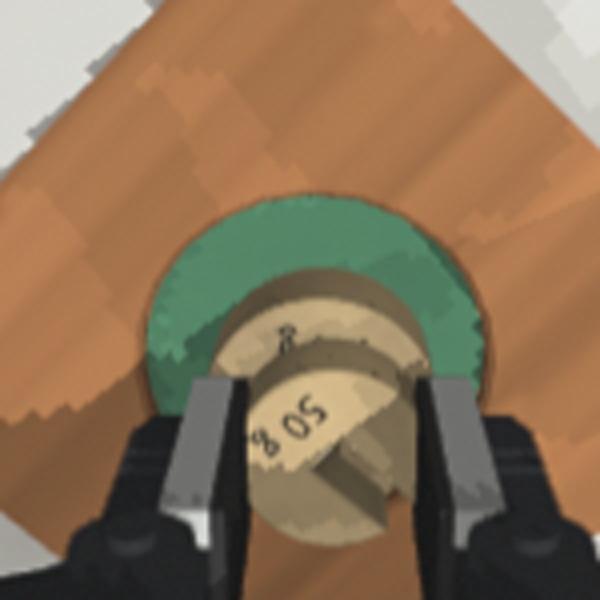

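The small weight (332,457 in the crop) sits over the large one (321 across), about 2 mm off; I correct and lower to contact.

```bash
python3 -m creep '{"slide":[[-0.013,0,0],[-0.013,0,-0.008],[-0.013,0,-0.014],[-0.013,0,-0.014],[-0.013,0,-0.014]],"twist":[[0,0,0],[0,0,0],[0,0,0],[0,0,0],[0,0,0]],"fingers":[-1,-1,-1,-1,-1]}'

```

```text
clock: 30.45
position: [0.6252, 0.0027, 0.028]
ee_rot: [0.0, 0.324, 0.946, 0.0]
contact_force: [-2.6, 1.1, 9.2]
width: 0.0215
```

```bash
python3 -m creep '{"slide":[[0,0,0.01],[0,0,0.01],[0,0,0.01],[0,0,0.01],[0,0,0.01],[0,0,0.01],[0,0,0.15],[0,0,0.35],[0,0,0.6],[0,0,0.8],[0,0,0.8],[0,0,0.8]],"twist":[[0,0,0],[0,0,0],[0,0,0],[0,0,0],[0,0,0],[0,0,0],[0,0,0],[0,0,0],[0,0,0],[0,0,0],[0,0,0],[0,0,0]],"fingers":[-0.35,-0.3,0,0.1,0.1,0.1,0.1,0.1,0.1,0.1,0.1,0.1]}'
python3 -c "
from h import *
d=snap('wrist','w21');s=telemetry.get_state();print(s['position'],s['ee_rot'],s['width'])
c=d['img'][150:250,220:340];cv2.imwrite('pics/z21.png',cv2.resize(c,None,fx=6,fy=6,interpolation=cv2.INTER_CUBIC))
"
```

```text
clock: 31.65
position: [0.6255, 0.0027, 0.1467]
ee_rot: [0.001, 0.324, 0.946, 0.0]
contact_force: [-0.7, 0.0, 0.1]
width: 0.0471
[0.6246535  0.00280909 0.14549452] [-5.73730314e-04  3.23927572e-01  9.46081704e-01 -9.29056711e-05] 0.04721681123241819
```

View pics/z21.png

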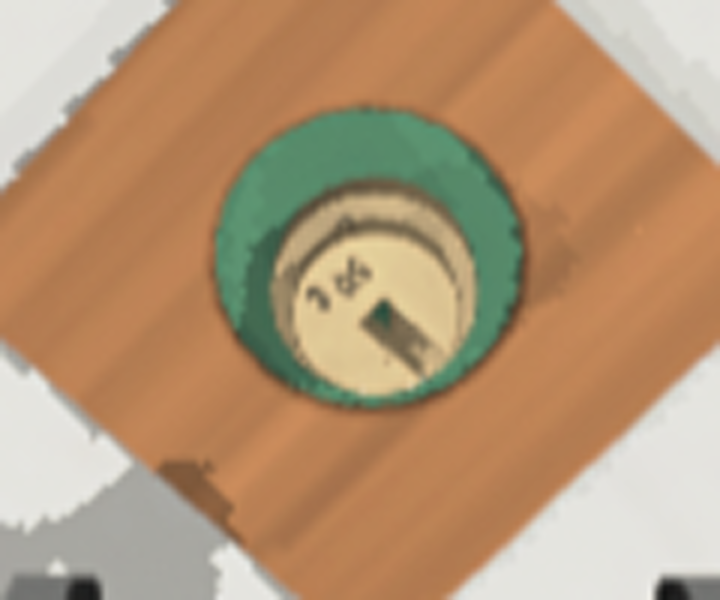

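```bash
python3 -c "
from h import *
d=load('w21')
print(ray(d,[(282.7,202.3)],.034),ray(d,[(282.4,198)],.022))
for u,v in [(275,196),(281,212),(290,205),(273,203)]:
    z=float(d['depth'][v,u]); n=cv2.undistortPoints(np.array([[[u,v]]],float),K(d),d['dist'])[0,0]
    print((u,v),(d['world_from_camera']@np.r_[n*z,z,1]).round(4)[:3])
"
python3 -m creep '{"slide":[[-0.3,0,0.2],[-0.6,0,0.4],[-1,0,0.6],[-1,0,0.9],[-1,0,0.9],[-1,0,0.9],[-1,0,0.9],[-1,0,0.9],[-1,0,0.9],[-1,0,0.9]],"twist":[[0,0,0.11],[0,0,0.11],[0,0,0.11],[0,0,0.11],[0,0,0.11],[0,0,0.11],[0,0,0.11],[0,0,0.11],[0,0,0.11],[0,0,0.11]],"fingers":[1,1,1,1,1,1,1,1,1,1]}'
python3 -c "
from h import *
for n in('wrist','side'): d=snap(n,n+'F')
c=load('sideF')['img'][150:350,180:380];cv2.imwrite('pics/zF.png',cv2.resize(c,None,fx=3,fy=3,interpolation=cv2.INTER_CUBIC))
"
```

```text
[[0.62677677 0.00372879 0.034     ]] [[0.62598306 0.00399949 0.022     ]]
(275, 196) [0.6181 0.0018 0.0334]
(281, 212) [ 0.6329 -0.0029  0.0345]
(290, 205) [0.6328 0.0073 0.0337]
(273, 203) [ 0.622  -0.0035  0.034 ]
clock: 32.7
position: [0.4753, 0.0028, 0.2799]
ee_rot: [-0.001, -0.015, 1.0, 0.0]
contact_force: [-0.9, 0.4, -0.0]
width: 0.0853
```

View pics/wristF.png

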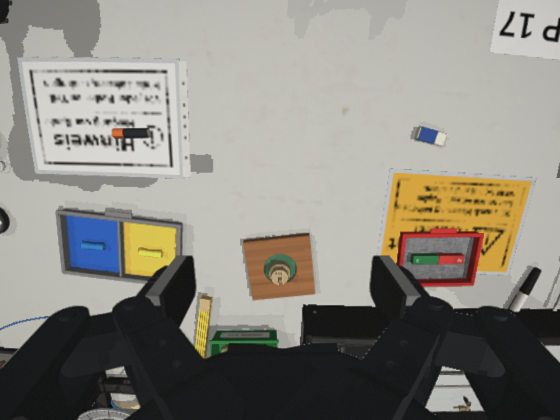

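View pics/zF.png

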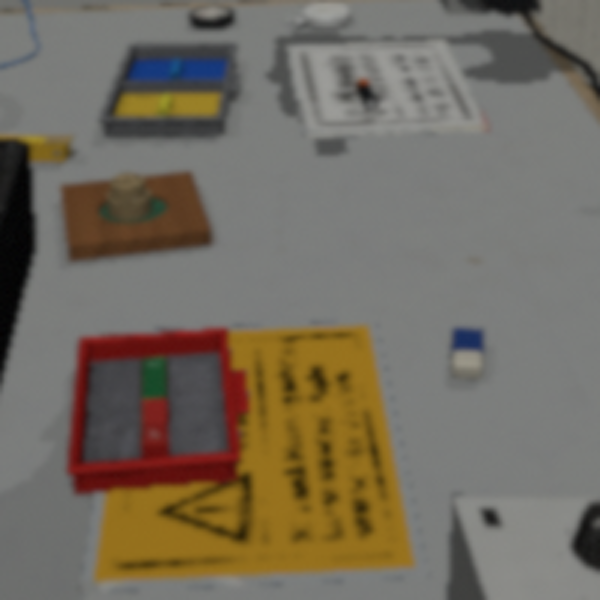

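Both views show everything in place: couplers at (92,245) and (150,253), magnet at (438,259), weights stacked at (280,272). The battery (131,132) and eraser (429,135) are where they were. Handing in.

```bash
python3 -c "
from rig import order;print(order.sign_off())"
```

```text
the job is handed in; nothing more can be done
None
```

I sorted all five parts and handed the job in at about 33 s of the 115 s allowed. The sign-off reports no verdict, so what follows is from my own last checks.

- **Couplers:** the yellow and the blue one each lie flat near the middle of their own colour's bay. I judged this by eye in the wrist and side pictures, without measuring their final height or position.
- **Magnet:** it lies in the red tray, within about 2 mm of the centre and within 1° of the tray's length.
- **Large weight:** it sits on the recess floor, about 2–3 mm from the block's centre. Depth showed its top at about 22 mm, as it should be.
- **Small weight:** it is on top, about 1 mm off centre. Its top face reads 33–34.5 mm against the expected 34 mm, so it is level within the depth noise.
- **Battery and eraser:** both look unmoved in the final pictures, and the arm never came near them.
- **Gripper:** it ended open, at about 0.28 m height, touching nothing.

No check failed. My position readings from different views differed by up to about 5 mm at the edges of the pictures, so I measured the loose parts and the recess again from above before each grasp or placing. The red tray was the exception: I lined it up by eye, and its readings differed by up to 9 mm in x.

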